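Set the jar guide rails with the handwheel

ROBOT

A 7-joint arm with a two-finger parallel gripper is mounted at the origin on the work surface. World frame = base frame: x ahead of the robot, y to its left, z up, the work surface at z = 0. Lengths are in m, angles in rad, forces in N, time in s.
With the tool pointing down it reaches from about 0.425 to 0.825 m from the base axis. Payload 3.6 kg.
Tool frame: the origin (TCP) lies on the centre line of the jaws, within the pads' length; the fingertips stand 25 mm ahead of it and the grasp point (between the pads) lies 6 mm ahead of it (arm.tcp_to_tips is the distance from the TCP to the fingertips, in m); z points along the fingers, y is the line along which they close (so a half turn about z gives the same grasp; the last joint's range is limited). The gripper opens to 93 mm and grips with 3 to 60 N. Pads are 15 mm wide; open, the fingers measure 128 mm over their backs; the gripper's body (75 mm by 188 mm) begins 65 mm behind the grasp point.
Start: joints at [-1.286, 0.615, -0.013, 1.423, 0.008, 1.103, -0.04], TCP at [0.199, 0.619, 0.244] pointing down, gripper open.
Joint ranges: [-3.12, 3.12], [-0.3, 2.06], [-1.34, 1.32], [0.26, 2.42], [-1.36, 4.5], [0.01, 1.98], [-2.84, 2.84]. Speed limits (rad/s): [2.79, 2.79, 3.14, 3.14, 3.14, 3.14, 3.14].

INTERFACE

Orientations are given as a 3x3 rotation matrix whose columns are the frame's x, y, z axes.
In Python, from cell import arm gives the robot as it stands. The module is installed in compiled form; this text tells all that it offers.
- The arm moves only by the tool move_arm, never from a script. Its argument "motion" is a list of rows, each an object with "rotation": the turn, a rotation vector about the tool's x, y, z in rad, a list of three; "linear": the shift along the tool's x, y, z in mm, a list of three; "hand": the opening, from 0 (shut) to 1 (fully open). In form: [{"rotation": [rx, ry, rz], "linear": [x, y, z], "hand": hand}, ...]. A call has 1 to 10 rows; each row is the pose to reach, as a shift and turn from the pose commanded when the call began, along the tool's axes at that moment; what a row does not reach only later rows make up. A row lasts 1/12 s, in which the tool goes at most 41.7 mm and 7.16 degrees, less where a joint would pass 70% of its speed; a pose out of reach is approached as far as the arm can. A call with a gripper value outside its range is refused whole. The fingers move at their own pace and stop on an object; "newtons" is the grip in N (left out, the last holds). Time passes only in rows, so rows that repeat a pose let the fingers close. It gives the time, the measured TCP pose, the force, the opening and the grip force at its end, in the units of the state.
- arm.read_state(): the state, without advancing time (a new reading comes with each control period).
- arm.grab_frame(name): name is "scene" or "top"; returns a dict with "frame" (420x560x3 uint8, blue, green, red), "fx", "fy", "cx", "cy" (pixels), "rvec" (rotation vector, rad) and "tvec" (3), from world to camera coordinates, as OpenCV has them. Camera axes: x right, y down, z forward; pixel columns grow to the right and rows downward; lengths in m; the calibration is good to about 2 mm. A picture is of the moment at which its call begins. There is no depth.
- arm.close_job(): hands the job in; it is judged then, once.
Trained networks look in the newest picture that a camera, given by its name, has taken for a name from the list of things; names that differ only in an ending like _2 or _b are one class to them, and where a whole thing is asked for, a point or a joint stands for the part that bears it (a point fixed in the world has none). Each returns a list of dicts, best first, with "score" (0 to 1); they miss things now and then, are a little off and sometimes report something else, mostly with a low value. They report only what shows in the picture. A call takes as long as a camera call. They do not tell look-alikes from the thing itself.
- arm.recognise(label, camera): "point" ([x, y, z] in m, in world coordinates, good to about 4 mm: the middle of the surface that is visible of it).
- arm.silhouettes(label, camera): "region" (420x560 bool, what is visible of it).
- arm.mark_of(label, camera): "point" ([x, y, z] in m, in world coordinates, good to about 4 mm: a listed point, or the origin of a listed thing).
The state is a dict: "time_s": time; "joints": joint angles; "dq": joint speeds; "tau": joint torques, N m; "eef_pos": TCP position; "tcp_rot": TCP orientation; "force": force on the tool from outside, world axes, zero at the start; "ft_torque": the same for the moment, N m; "finger_gap": finger opening in m; "grip_force": force on a finger pad.
Only numpy, scipy, OpenCV 4.12 (cv2) and the standard library are available. Lean on these libraries where they do the work, as an engineer would, in place of code of your own. Each camera call takes 0.05 s, during which the arm holds its last target. There are 200 camera calls.

TASK

Set up the jar guide for the wide jar. First slide the wide jar across the white bed until it stands upright against the fixed rail; then wind the handwheel clockwise to bring the moving rail up, and stop when the jar has about 6 mm of play between the two rails. The moving rail must not push the jar, and the two slim jars must stay where they stand.

Things in the scene. Friction and masses are not known exactly. Their poses are not given: they have to be found in the camera images.
- station: The jar guide, fixed to the table; origin on the table under the middle of its bed. White plastic bed, 260 mm (x) by 310 mm (y, -170 to +140), top 12 mm high. Steel rails run along x: the fixed rail at +y (inner face y = +119 mm, top 42 mm high, 240 mm long), and the moving rail. At -y a grey gearbox 110 by 100 mm carries the handwheel (vertical axis at x 0, y -240 mm).
- fixed_face (a point): Point on the fixed rail's inner face, midway along the rail, at its top edge (42 mm above the table). Same axes as the station.
- handwheel (a joint): Angle of the handwheel in rad, growing clockwise seen from above (up to two and a half turns). One full turn clockwise brings the moving rail 50 mm closer. At 0 the grip lies on the station's +x side of the axis. It stays where it is left; turning takes about 4 N at the grip.
- wheel_axis (a point): Point on the handwheel's vertical axis, 112 mm above the table. The wheel is of bright steel, 166 mm over its rim, with three spokes; the rim's top is 110 mm above the table.
- grip (a point): Centre of the top end of the handwheel's flat upright black grip, 165 mm above the table, 65 mm from the wheel's axis. The grip is fixed to the wheel and turns with it: 36 mm wide along the radius (this point's x axis points outward), 16 mm thick along the rim (y), and 55 mm of it stands above the rim.
- wide_jar: The wide squat jar with amber contents and a flat brass-coloured lid, loose on the bed between the rails: 90 mm in diameter up to a height of 63 mm, shoulder above, lid 78 mm in diameter, 95 mm tall in all, 0.3 to 0.6 kg. Origin at the centre of its underside, z up.
- slim_jar_1: A bystander: slim jar with the same contents and lid, 62 mm in diameter, 100 mm tall, standing on the table beyond the bed. Origin at the centre of its underside.
- slim_jar_2: A bystander: another slim jar like it, standing on the table behind the fixed rail. Origin at the centre of its underside.
- rail: The moving steel rail, 240 mm long, 12 mm thick, top 42 mm above the table. Origin: midway along its inner face (towards the fixed rail), 12 mm above the table; same axes as the station. It slides along the station's y, by the handwheel only: rails 200 mm apart with the handwheel at 0 rad, 50 mm less for each full turn.
Things that resemble listed ones, but are neither listed nor needed, are in the scene too. Leave any purple or red look-alike of the wide_jar alone.

How it is judged:
By the outcome, as a careful person would: the job done as asked, in the order asked, and still so for the second after the job is handed in, with the robot touching nothing.
It also fails if it takes over 72 s, if anything falls off the work surface, if the arm or the gripper's body presses on something with over 40 N, if the wrist force passes 120 N, or if a joint passes its speed limit or range.

## Working session

There is one attempt and no reset: what is moved stays moved. The work goes in short steps, Python scripts to look and compute and a tool call to move; the robot and the scene stay as the last step left them, time stands still between calls to the robot, and variables do not carry over. Pictures are saved under pics/ and viewed, at most 10 in all, crops included, and the job is handed in when it is done.

Besides the shell and the picture viewer there is one more tool, called by a JSON object that holds its "fn" and its "kwargs", one argument or row to a line. move_arm: Moves the arm, as the interface text tells. Its arguments: {"type":"object","properties":{"motion":{"type":"array"},"newtons":{"type":"number"}},"required":["motion"]}

```bash
mkdir -p pics; python3 - <<'E'
from cell import arm
import cv2,numpy as np
for n in ("scene","top"):
    f=arm.grab_frame(n); cv2.imwrite(f"pics/{n}0.png",f["frame"])
    print(n,f["fx"],f["cx"],f["cy"],np.round(f["rvec"],3),np.round(f["tvec"],3))
    for l in ("station","fixed_face","wheel_axis","grip","wide_jar","slim_jar_1","rail"):
        print(l,[(np.round(d["point"],3).tolist(),round(d["score"],2)) for d in arm.mark_of(l,n)])
s=arm.read_state(); print(s["time_s"],s["eef_pos"],np.round(s["tcp_rot"],3),s["finger_gap"],arm.tcp_to_tips)
E
```

```text
scene 434.77131776831493 276.9498314480142 209.73017224570967 [ 0.786  2.494 -1.19 ] [ 0.374 -0.143  1.385]
station [([0.56, 0.059, 0.001], 0.89)]
fixed_face [([0.561, 0.176, 0.044], 0.56)]
wheel_axis [([0.545, -0.181, 0.11], 0.6)]
grip [([0.481, -0.196, 0.163], 0.8)]
wide_jar [([0.337, -0.101, 0.003], 0.83), ([0.52, 0.082, 0.017], 0.75), ([0.339, 0.042, -0.002], 0.6)]
slim_jar_1 [([0.614, 0.288, 0.0], 0.92), ([0.744, -0.02, -0.0], 0.81)]
rail [([0.552, -0.002, 0.014], 0.76)]
top 442.2450359814154 284.0567694012137 211.0205118110533 [ 2.14  -2.088  0.177] [0.096 0.572 1.022]
station [([0.553, 0.054, -0.002], 0.68), ([0.61, 0.285, -0.0], 0.4)]
fixed_face [([0.552, 0.0, 0.009], 0.73), ([0.562, 0.171, 0.037], 0.58)]
wheel_axis [([0.542, -0.183, 0.111], 0.74)]
grip [([0.48, -0.196, 0.165], 0.92)]
wide_jar [([0.338, -0.109, 0.001], 0.96), ([0.336, 0.043, 0.001], 0.59), ([0.515, 0.084, 0.014], 0.55), ([0.556, 0.055, -0.003], 0.16)]
slim_jar_1 [([0.743, -0.022, -0.002], 0.89), ([0.611, 0.288, -0.001], 0.83)]
rail [([0.553, -0.001, 0.01], 0.85), ([0.516, 0.084, 0.009], 0.71)]
0.8 [0.19873635 0.61885703 0.24366863] [[-0.952  0.306 -0.   ]
 [ 0.306  0.952  0.   ]
 [ 0.     0.    -1.   ]] 0.09285168651528704 0.025
```

View pics/scene0.png

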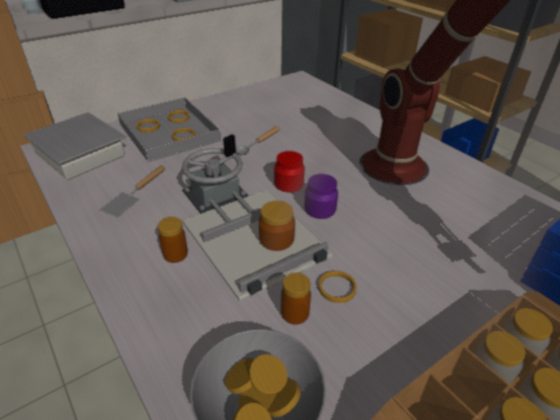

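View pics/top0.png

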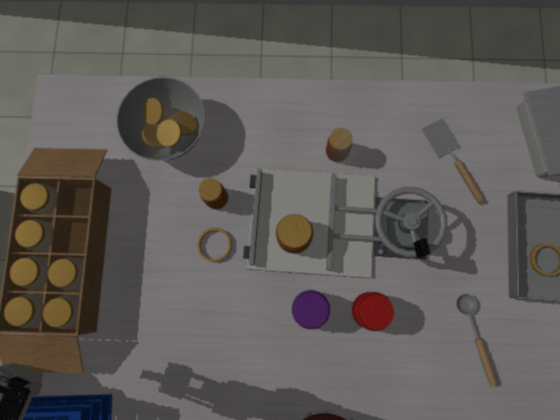

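Candidates for the wide jar:
- Amber jar with brass lid, on the bed between the rails: scene (277,225), top (295,233).
- Purple look-alike: scene (321,196), top (311,310).
- Red look-alike: scene (290,171), top (373,311).
- Slim jars: scene (173,240) and (296,298).

I choose the amber one on the bed. I'll check that choice and the station pose in one crop with an overlay.

```bash
cat > h.py <<'E'
from cell import arm
import cv2,numpy as np
from scipy.spatial.transform import Rotation as R
S=np.array([.556,.0563]); YAW=-.050
c,s=np.cos(YAW),np.sin(YAW); M=np.array([[c,-s],[s,c]])
def w(x,y,z): return np.array([*(S+M@[x,y]),z])
def loc(p): return M.T@(np.array(p)[:2]-S)
def rot(psi): # tool y at world angle psi (rad), z down
    y=np.array([np.cos(psi),np.sin(psi),0]); z=np.array([0,0,-1.]); return np.c_[np.cross(y,z),y,z]
def proj(f,P):
    K=np.array([[f["fx"],0,f["cx"]],[0,f["fy"],f["cy"]],[0,0,1]])
    return cv2.projectPoints(np.array(P,float),f["rvec"],f["tvec"],K,None)[0][:,0]
def rel(p0,R0,p1,psi=None):
    "shift mm and rotvec from pose 0 (use commanded pose) to world pose 1"
    lin=R0.T@(np.array(p1)-p0)*1e3
    rv=np.zeros(3) if psi is None else R.from_matrix(R0.T@rot(psi)).as_rotvec()
    return np.round(lin,1),np.round(rv,3)
E
python3 - <<'E'
from h import *
f=arm.grab_frame("top"); im=f["frame"]; k=4
x0,y0,x1,y1=240,160,440,290
I=cv2.resize(im[y0:y1,x0:x1],None,fx=k,fy=k,interpolation=cv2.INTER_CUBIC)
def line(P,col,cl=True):
    q=((proj(f,P)-[x0,y0]+.5)*k).astype(np.int32); cv2.polylines(I,[q],cl,col,1)
line([w(.13,.14,.012),w(-.13,.14,.012),w(-.13,-.17,.012),w(.13,-.17,.012)],(0,255,0))
line([w(.12,.119,.042),w(-.12,.119,.042)],(0,0,255),False)
t=np.linspace(0,6.28,60)
line([w(.083*np.cos(a),-.24+.083*np.sin(a),.11) for a in t],(255,0,0))
J=loc([.5175,.083]); print("jar loc",J)
line([w(J[0]+.039*np.cos(a),J[1]+.039*np.sin(a),.107) for a in t],(255,255,0))
g=loc([.4805,-.196])-[0,-.24]; th=-np.arctan2(g[1],g[0]); print("grip",np.hypot(*g),np.degrees(th)%360)
ra=.119-(.2-.05*(th%6.283)/6.283); print("rail y",ra, loc([.5525,-.0015]))
line([w(.12,ra,.042),w(-.12,ra,.042)],(0,0,255),False)
a=-th; e=lambda r,q:w(r*np.cos(a)-q*np.sin(a),-.24+r*np.sin(a)+q*np.cos(a),.165)
line([e(.047,.008),e(.083,.008),e(.083,-.008),e(.047,-.008)],(0,255,255))
cv2.imwrite("pics/crop1.png",I)
E
```

```text
jar loc [-0.03978633  0.02474243]
grip 0.06474290208786317 165.9129793286042
rail y -0.05795585101800546 [-0.00060683 -0.05790269]
```

View pics/crop1.png

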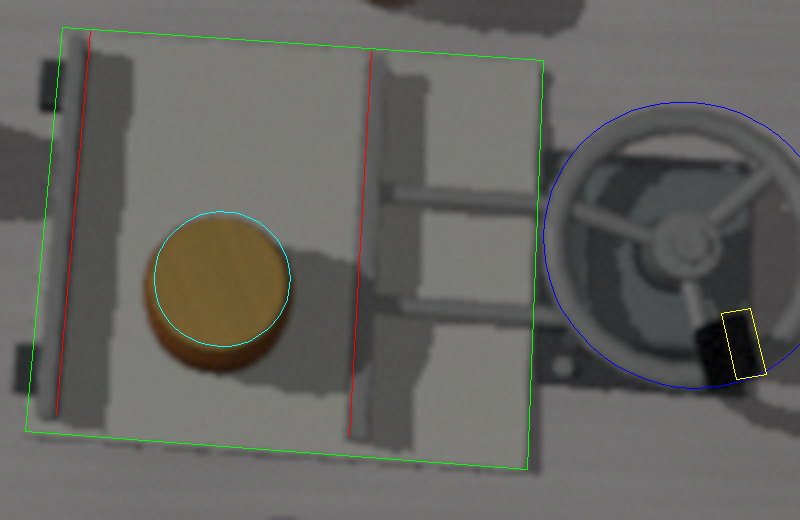

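The crop confirms the choice: the amber jar with the brass lid is at crop (218,285), about 1 px from the overlay. Bed, rails, wheel and grip (730,345) all match the model. Next I'll go above the gap behind the jar.

```bash
python3 - <<'E'
from h import *
s=arm.read_state()
print(rel(s["eef_pos"],s["tcp_rot"],w(-.041,-.039,.2),YAW), w(-.041,-.039,.2))
E
```

```text
(array([-482.6, -474.6,   43.7]), array([-0.  , -0.  ,  1.31])) [0.51310205 0.01939789 0.2       ]
```

{"fn": "move_arm", "kwargs": {
  "motion": [
    {"rotation": [0, 0, 1.31], "linear": [-482.6, -474.6, 43.7], "hand": 0.43},
    {"rotation": [0, 0, 1.31], "linear": [-482.6, -474.6, 43.7], "hand": 0.43},
    {"rotation": [0, 0, 1.31], "linear": [-482.6, -474.6, 43.7], "hand": 0.43},
    {"rotation": [0, 0, 1.31], "linear": [-482.6, -474.6, 43.7], "hand": 0.43},
    {"rotation": [0, 0, 1.31], "linear": [-482.6, -474.6, 43.7], "hand": 0.43},
    {"rotation": [0, 0, 1.31], "linear": [-482.6, -474.6, 43.7], "hand": 0.43},
    {"rotation": [0, 0, 1.31], "linear": [-482.6, -474.6, 43.7], "hand": 0.43},
    {"rotation": [0, 0, 1.31], "linear": [-482.6, -474.6, 43.7], "hand": 0.43},
    {"rotation": [0, 0, 1.31], "linear": [-482.6, -474.6, 43.7], "hand": 0.43},
    {"rotation": [0, 0, 1.31], "linear": [-482.6, -474.6, 43.7], "hand": 0.43}
  ]
}}

```text
time_s: 1.68
eef_pos: [0.3925, 0.249, 0.2172]
tcp_rot: [[-0.004, 1.0, 0.001], [1.0, 0.004, 0.001], [0.001, 0.001, -1.0]]
force: [0.6, 0.1, 0.3]
finger_gap: 0.0404
grip_force: 0.0
```

```bash
python3 - <<'E'
from h import *
s=arm.read_state()
print(s["time_s"],s["eef_pos"],s["dq"].round(2) if hasattr(s["dq"],"round") else s["dq"],rel(s["eef_pos"],s["tcp_rot"],w(-.041,-.039,.2),YAW))
E
```

```text
1.6833 [0.392547   0.24900142 0.21717081] [ 0.71  0.    0.47  0.19 -0.25 -0.13 -0.16] (array([-230.1,  119.5,   17.1]), array([ 0.001, -0.001,  0.054]))
```

{"fn": "move_arm", "kwargs": {
  "motion": [
    {"rotation": [0, 0, 0.054], "linear": [-225, 117, 17], "hand": 0.43},
    {"rotation": [0, 0, 0.054], "linear": [-225, 117, 17], "hand": 0.43},
    {"rotation": [0, 0, 0.054], "linear": [-225, 117, 17], "hand": 0.43},
    {"rotation": [0, 0, 0.054], "linear": [-225, 117, 17], "hand": 0.43},
    {"rotation": [0, 0, 0.054], "linear": [-225, 117, 17], "hand": 0.43},
    {"rotation": [0, 0, 0.054], "linear": [-225, 117, 17], "hand": 0.43},
    {"rotation": [0, 0, 0.054], "linear": [-225, 117, 17], "hand": 0.43},
    {"rotation": [0, 0, 0.054], "linear": [-225, 117, 17], "hand": 0.43},
    {"rotation": [0, 0, 0.054], "linear": [-225, 117, 17], "hand": 0.43},
    {"rotation": [0, 0, 0.054], "linear": [-225, 117, 17], "hand": 0.43}
  ]
}}

```text
time_s: 2.52
eef_pos: [0.5105, 0.029, 0.1997]
tcp_rot: [[0.041, 0.999, -0.001], [0.999, -0.041, 0.001], [0.001, -0.001, -1.0]]
force: [0.9, 0.1, 0.7]
finger_gap: 0.0401
grip_force: 0.0
```

```bash
python3 - <<'E'
from h import *
for n in ("top","scene"): print([(np.round(loc(d["point"]),4),round(d["score"],2)) for d in arm.mark_of("wide_jar",n)])
s=arm.read_state()
print(s["time_s"],s["eef_pos"],np.round(s["dq"],2),rel(s["eef_pos"],s["tcp_rot"],w(-.041,-.039,.2),YAW),s["force"])
E
```

```text
[(array([-0.0418,  0.0254]), 0.77), (array([-0.2178, -0.0259]), 0.71), (array([-0.2097, -0.1776]), 0.57)]
[(array([-0.2109, -0.1685]), 0.83), (array([-0.0373,  0.0236]), 0.75), (array([-0.2157, -0.0253]), 0.6)]
2.6167 [0.51053342 0.02909605 0.19981158] [ 0.    0.    0.01 -0.    0.   -0.    0.  ] (array([-9.6,  3. , -0.2]), array([-0.001, -0.001,  0.01 ])) [-0.77900017 -0.60642773 -0.14538589]
```

{"fn": "move_arm", "kwargs": {
  "motion": [
    {"rotation": [0, 0, 0.01], "linear": [-9.6, 3, 20], "hand": 0.43},
    {"rotation": [0, 0, 0.01], "linear": [-9.6, 3, 50], "hand": 0.43},
    {"rotation": [0, 0, 0.01], "linear": [-9.6, 3, 75], "hand": 0.43},
    {"rotation": [0, 0, 0.01], "linear": [-9.6, 3, 95], "hand": 0.43},
    {"rotation": [0, 0, 0.01], "linear": [-9.6, 3, 110], "hand": 0.43},
    {"rotation": [0, 0, 0.01], "linear": [-9.6, 3, 122], "hand": 0.43},
    {"rotation": [0, 0, 0.01], "linear": [-9.6, 3, 131], "hand": 0.43},
    {"rotation": [0, 0, 0.01], "linear": [-9.6, 3, 137], "hand": 0.43},
    {"rotation": [0, 0, 0.01], "linear": [-9.6, 3, 140], "hand": 0.43},
    {"rotation": [0, 0, 0.01], "linear": [-9.6, 3, 140], "hand": 0.43}
  ]
}}

```text
time_s: 3.45
eef_pos: [0.5136, 0.0176, 0.0596]
tcp_rot: [[0.053, 0.999, -0.0], [0.999, -0.053, 0.0], [0.0, -0.0, -1.0]]
force: [0.1, -0.7, 0.5]
finger_gap: 0.0399
grip_force: 0.0
```

```bash
cat > st.py <<'E'
from h import *
s=arm.read_state(); y=s["tcp_rot"][:,1] if hasattr(s["tcp_rot"],"shape") else np.array(s["tcp_rot"])[:,1]
print(s["time_s"],"loc",loc(s["eef_pos"]).round(4),"z",round(s["eef_pos"][2],4),"psi",round(np.arctan2(y[1],y[0]),3),"F",np.round(s["force"],1),"q",np.round(s["joints"],2),"gap",round(s["finger_gap"],4))
E
python3 st.py
```

```text
3.45 loc [-0.0404 -0.0408] z 0.0596 psi -0.053 F [ 0.1 -0.7  0.5] q [-0.25  0.69  0.26  2.   -0.35  0.49  0.21] gap 0.0399
```

{"fn": "move_arm", "kwargs": {
  "motion": [
    {"rotation": [0, 0, 0], "linear": [5, 0, 0], "hand": 0.43},
    {"rotation": [0, 0, 0], "linear": [11, 0, 0], "hand": 0.43},
    {"rotation": [0, 0, 0], "linear": [15, 0, 0], "hand": 0.43},
    {"rotation": [0, 0, 0], "linear": [19, 0, 0], "hand": 0.43},
    {"rotation": [0, 0, 0], "linear": [24, 0, 0], "hand": 0.43},
    {"rotation": [0, 0, 0], "linear": [30, 0, 0], "hand": 0.43},
    {"rotation": [0, 0, 0], "linear": [36, 0, 0], "hand": 0.43},
    {"rotation": [0, 0, 0], "linear": [42, 0, 0], "hand": 0.43},
    {"rotation": [0, 0, 0], "linear": [48, 0, 0], "hand": 0.43},
    {"rotation": [0, 0, 0], "linear": [52, 0, 0], "hand": 0.43}
  ]
}}

```text
time_s: 4.28
eef_pos: [0.5171, 0.0693, 0.0601]
tcp_rot: [[0.054, 0.999, 0.001], [0.999, -0.054, -0.0], [-0.0, 0.001, -1.0]]
force: [0.0, -5.4, 3.7]
finger_gap: 0.0399
grip_force: 2.7
```

```bash
python3 st.py; python3 - <<'E'
from h import *
f=arm.grab_frame("scene"); cv2.imwrite("pics/push1.png",cv2.resize(f["frame"][130:310,130:370],None,fx=3,fy=3,interpolation=cv2.INTER_CUBIC))
for n in ("top","scene"): print([(np.round(loc(d["point"]),4),round(d["score"],2)) for d in arm.mark_of("wide_jar",n)])
E
```

```text
4.2833 loc [-0.0395  0.0111] z 0.0601 psi -0.054 F [ 0.  -5.4  3.7] q [-0.35  0.7   0.28  1.98 -0.37  0.51  0.13] gap 0.0399
[(array([-0.0418,  0.0254]), 0.77), (array([-0.2178, -0.0259]), 0.71), (array([-0.2097, -0.1776]), 0.57)]
[(array([-0.2143, -0.0232]), 0.95), (array([-0.0372,  0.0564]), 0.62)]
```

View pics/push1.png

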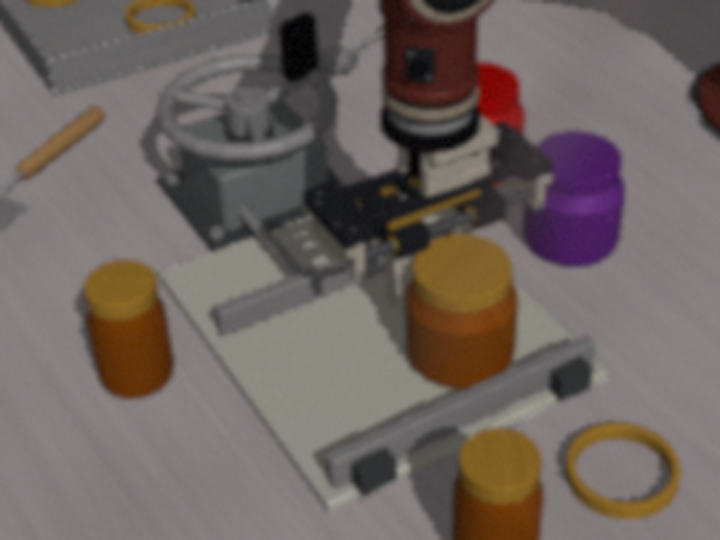

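The jar is upright at crop (460,310), with the fingers behind it and the rail just ahead. About 15 mm remains.

{"fn": "move_arm", "kwargs": {
  "motion": [
    {"rotation": [0, 0, 0], "linear": [4, 0, 0], "hand": 0.43},
    {"rotation": [0, 0, 0], "linear": [8, 0, 0], "hand": 0.43},
    {"rotation": [0, 0, 0], "linear": [10, 0, 0], "hand": 0.43},
    {"rotation": [0, 0, 0], "linear": [11, 0, 0], "hand": 0.43},
    {"rotation": [0, 0, 0], "linear": [12, 0, 0], "hand": 0.43},
    {"rotation": [0, 0, 0], "linear": [12, 0, 0], "hand": 0.43}
  ]
}}

```text
time_s: 4.93
eef_pos: [0.5171, 0.0806, 0.0599]
tcp_rot: [[0.054, 0.999, -0.0], [0.999, -0.054, -0.001], [-0.001, -0.0, -1.0]]
force: [-1.0, -4.2, 3.7]
finger_gap: 0.0396
grip_force: 2.4
```

```bash
python3 st.py
```

```text
4.9333 loc [-0.0401  0.0223] z 0.0599 psi -0.054 F [-1.  -4.2  3.7] q [-0.38  0.7   0.28  1.97 -0.37  0.52  0.11] gap 0.0396
```

{"fn": "move_arm", "kwargs": {
  "motion": [
    {"rotation": [0, 0, 0], "linear": [1, 0, 0], "hand": 0.43},
    {"rotation": [0, 0, 0], "linear": [2, 0, 0], "hand": 0.43},
    {"rotation": [0, 0, 0], "linear": [2, 0, 0], "hand": 0.43}
  ]
}}

```text
time_s: 5.18
eef_pos: [0.5172, 0.0825, 0.0599]
tcp_rot: [[0.054, 0.999, -0.0], [0.999, -0.054, -0.001], [-0.001, -0.0, -1.0]]
force: [0.7, -5.4, 4.9]
finger_gap: 0.0399
grip_force: 2.6
```

{"fn": "move_arm", "kwargs": {
  "motion": [
    {"rotation": [0, 0, 0], "linear": [1, 0, 0], "hand": 0.43},
    {"rotation": [0, 0, 0], "linear": [1, 0, 0], "hand": 0.43}
  ]
}}

```text
time_s: 5.35
eef_pos: [0.5172, 0.0835, 0.0599]
tcp_rot: [[0.054, 0.999, -0.0], [0.999, -0.054, -0.001], [-0.001, -0.0, -1.0]]
force: [0.2, -4.8, 4.3]
finger_gap: 0.0401
grip_force: 2.6
```

```bash
python3 st.py
```

```text
5.35 loc [-0.0401  0.0252] z 0.0599 psi -0.055 F [ 0.2 -4.8  4.3] q [-0.38  0.7   0.28  1.97 -0.37  0.52  0.1 ] gap 0.0401
```

{"fn": "move_arm", "kwargs": {
  "motion": [
    {"rotation": [0, 0, 0], "linear": [1, 0, 0], "hand": 0.43},
    {"rotation": [0, 0, 0], "linear": [1, 0, 0], "hand": 0.43}
  ]
}}

```text
time_s: 5.52
eef_pos: [0.5172, 0.0838, 0.0598]
tcp_rot: [[0.055, 0.998, -0.0], [0.998, -0.055, -0.001], [-0.001, -0.0, -1.0]]
force: [0.0, -6.5, 4.4]
finger_gap: 0.04
grip_force: 3.1
```

{"fn": "move_arm", "kwargs": {
  "motion": [
    {"rotation": [0, 0, 0], "linear": [1, 0, 0], "hand": 0.43},
    {"rotation": [0, 0, 0], "linear": [1, 0, 0], "hand": 0.43}
  ]
}}

```text
time_s: 5.68
eef_pos: [0.5172, 0.0839, 0.0599]
tcp_rot: [[0.056, 0.998, -0.0], [0.998, -0.056, -0.002], [-0.003, -0.0, -1.0]]
force: [-1.4, -7.8, 3.0]
finger_gap: 0.0399
grip_force: 3.6
```

```bash
python3 st.py; python3 - <<'E'
from h import *
f=arm.grab_frame("scene"); cv2.imwrite("pics/push2.png",cv2.resize(f["frame"][180:290,210:350],None,fx=5,fy=5,interpolation=cv2.INTER_CUBIC))
for n in ("scene",): print([(np.round(loc(d["point"]),4),round(d["score"],2)) for d in arm.mark_of("wide_jar",n)])
E
```

```text
5.6833 loc [-0.0401  0.0256] z 0.0599 psi -0.056 F [-1.4 -7.8  3. ] q [-0.39  0.7   0.28  1.97 -0.37  0.52  0.1 ] gap 0.0399
[(array([-0.2111, -0.1692]), 0.79), (array([-0.2114, -0.0232]), 0.77), (array([-0.0373,  0.0705]), 0.67)]
```

View pics/push2.png

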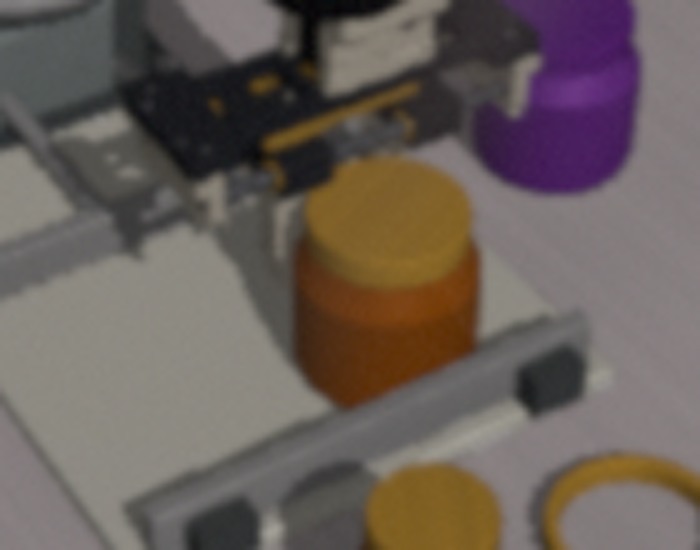

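The TCP stalls at local y = 25.6 mm (26 predicted) with force rising, and the jar stands upright with its base on the rail. It is in contact, so I back off gently and rise.

{"fn": "move_arm", "kwargs": {
  "motion": [
    {"rotation": [0, 0, 0], "linear": [-1, 0, 0], "hand": 0.43},
    {"rotation": [0, 0, 0], "linear": [-3, 0, 0], "hand": 0.43},
    {"rotation": [0, 0, 0], "linear": [-8, 0, 0], "hand": 0.43},
    {"rotation": [0, 0, 0], "linear": [-18, 0, 0], "hand": 0.43},
    {"rotation": [0, 0, 0], "linear": [-25, 0, -10], "hand": 0.43},
    {"rotation": [0, 0, 0], "linear": [-25, 0, -40], "hand": 0.43},
    {"rotation": [0, 0, 0], "linear": [-25, 0, -80], "hand": 0.43},
    {"rotation": [0, 0, 0], "linear": [-25, 0, -120], "hand": 0.43},
    {"rotation": [0, 0, 0], "linear": [-25, 0, -160], "hand": 0.43},
    {"rotation": [0, 0, 0], "linear": [-25, 0, -170], "hand": 0.43}
  ]
}}

```text
time_s: 6.62
eef_pos: [0.5189, 0.0604, 0.2364]
tcp_rot: [[0.055, 0.998, 0.011], [0.998, -0.055, 0.002], [0.003, 0.011, -1.0]]
force: [0.3, -0.5, 0.1]
finger_gap: 0.0399
grip_force: 0.0
```

```bash
python3 st.py; python3 - <<'E'
from h import *
for n in ("top","scene"): print([(np.round(loc(d["point"]),4),round(d["score"],2)) for d in arm.mark_of("wide_jar",n)])
G=[d["point"] for n in ("top","scene") for _ in range(1) for d in arm.mark_of("grip",n)[:1]]; print(np.round(G,4))
A=[d["point"] for n in ("top","scene") for d in arm.mark_of("wheel_axis",n)[:1]]; print(np.round(A,4), w(0,-.24,0))
s=arm.read_state()
for off in (102.6,):
  p=.065; th=np.radians(165); a=-th
  P=w(p*np.cos(a),-.24+p*np.sin(a),.23); psi=YAW+a+np.pi/2
  print(P,np.degrees(psi)%360,rel(s["eef_pos"],s["tcp_rot"],P,psi))
E
```

```text
6.6167 loc [-0.0372  0.0023] z 0.2364 psi -0.055 F [ 0.3 -0.5  0.1] q [-0.44  0.44  0.42  1.82 -0.22  0.91  0.02] gap 0.0399
[(array([-0.0418,  0.0254]), 0.77), (array([-0.2178, -0.0259]), 0.71), (array([-0.2097, -0.1776]), 0.57)]
[(array([-0.2111, -0.1692]), 0.79), (array([-0.2114, -0.0232]), 0.77), (array([-0.0373,  0.0705]), 0.67)]
[[ 0.4798 -0.1951  0.1642]
 [ 0.4828 -0.1964  0.1661]]
[[ 0.5424 -0.1843  0.1124]
 [ 0.4804 -0.1962  0.1662]] [ 0.544005   -0.18340006  0.        ]
[ 0.48045747 -0.19706432  0.23      ] 282.1352110243459 (array([-259.6,  -20.2,   -1.9]), array([-0.004,  0.004,  1.305]))
```

{"fn": "move_arm", "kwargs": {
  "motion": [
    {"rotation": [0, 0, -0.12], "linear": [-26, -2, 0], "hand": 1},
    {"rotation": [0, 0, -0.24], "linear": [-52, -4, 0], "hand": 1},
    {"rotation": [0, 0, -0.36], "linear": [-78, -6, 0], "hand": 1},
    {"rotation": [0, 0, -0.48], "linear": [-104, -8, 0], "hand": 1},
    {"rotation": [0, 0, -0.6], "linear": [-130, -10, 0], "hand": 1},
    {"rotation": [0, 0, -0.72], "linear": [-156, -12, 0], "hand": 1},
    {"rotation": [0, 0, -0.84], "linear": [-182, -14, 0], "hand": 1},
    {"rotation": [0, 0, -0.96], "linear": [-208, -16, 0], "hand": 1},
    {"rotation": [0, 0, -1.08], "linear": [-234, -18, 0], "hand": 1},
    {"rotation": [0, 0, -1.2], "linear": [-259, -20, 0], "hand": 1}
  ]
}}

```text
time_s: 7.75
eef_pos: [0.4807, -0.1976, 0.2277]
tcp_rot: [[-0.913, 0.407, -0.004], [0.407, 0.913, 0.002], [0.005, -0.0, -1.0]]
force: [0.5, 0.2, -0.7]
finger_gap: 0.0928
grip_force: 0.0
```

{"fn": "move_arm", "kwargs": {
  "motion": [
    {"rotation": [0, 0, -0.12], "linear": [0, 0, 0], "hand": 1},
    {"rotation": [0, 0, -0.24], "linear": [0, 0, 0], "hand": 1},
    {"rotation": [0, 0, -0.36], "linear": [0, 0, 0], "hand": 1},
    {"rotation": [0, 0, -0.48], "linear": [0, 0, 0], "hand": 1},
    {"rotation": [0, 0, -0.6], "linear": [0, 0, 0], "hand": 1},
    {"rotation": [0, 0, -0.637], "linear": [0, 0, 0], "hand": 1},
    {"rotation": [0, 0, -0.637], "linear": [0, 0, 0], "hand": 1},
    {"rotation": [0, 0, -0.637], "linear": [0, 0, 0], "hand": 1}
  ]
}}

```text
time_s: 8.42
eef_pos: [0.4813, -0.1963, 0.2282]
tcp_rot: [[-0.978, -0.209, -0.003], [-0.209, 0.978, 0.002], [0.003, 0.002, -1.0]]
force: [0.5, -0.6, 0.4]
finger_gap: 0.0932
grip_force: 0.0
```

```bash
python3 st.py; python3 - <<'E'
from h import *
f=arm.grab_frame("scene");g=arm.grab_frame("top")
for n in ("top","scene"):
  for l in ("wide_jar","rail","grip","wheel_axis"): print(l,[(np.round(loc(d["point"]),4),round(d["score"],2)) for d in arm.mark_of(l,n)])
s=arm.read_state()
p=.065; a=-np.radians(165)
print(rel(s["eef_pos"],s["tcp_rot"],w(p*np.cos(a),-.24+p*np.sin(a),.15),YAW+a+np.pi/2+np.pi))
E
```

```text
8.4167 loc [-0.062 -0.256] z 0.2282 psi 1.782 F [ 0.5 -0.6  0.4] q [ 0.38  0.43 -0.05  1.82  0.02  0.9   2.1 ] gap 0.0932
wide_jar [(array([-0.0399,  0.0759]), 0.96), (array([-0.2101, -0.1764]), 0.78), (array([-0.2204, -0.0238]), 0.74), (array([0.0014, 0.1192]), 0.51)]
rail [(array([-0.0006, -0.0567]), 0.9)]
grip [(array([-0.0637, -0.2552]), 0.78)]
wheel_axis [(array([-0.0008, -0.2406]), 0.65)]
wide_jar [(array([-0.2137, -0.021 ]), 0.96), (array([-0.0369,  0.0714]), 0.79), (array([-0.2088, -0.1676]), 0.63)]
rail [(array([-0.0039, -0.0591]), 0.62)]
grip [(array([-0.0602, -0.2558]), 0.68)]
wheel_axis [(array([ 0.001 , -0.2369]), 0.87)]
(array([ 1.8, -0.2, 79.9]), array([-0.,  0.,  0.]))
```

{"fn": "move_arm", "kwargs": {
  "motion": [
    {"rotation": [0, 0, 0], "linear": [2, 0, 15], "hand": 1},
    {"rotation": [0, 0, 0], "linear": [2, 0, 35], "hand": 1},
    {"rotation": [0, 0, 0], "linear": [2, 0, 55], "hand": 1},
    {"rotation": [0, 0, 0], "linear": [2, 0, 70], "hand": 1},
    {"rotation": [0, 0, 0], "linear": [2, 0, 78], "hand": 1},
    {"rotation": [0, 0, 0], "linear": [2, 0, 78], "hand": 0.5},
    {"rotation": [0, 0, 0], "linear": [2, 0, 78], "hand": 0.1},
    {"rotation": [0, 0, 0], "linear": [2, 0, 78], "hand": 0.1},
    {"rotation": [0, 0, 0], "linear": [2, 0, 78], "hand": 0.1},
    {"rotation": [0, 0, 0], "linear": [2, 0, 78], "hand": 0.1}
  ],
  "newtons": 20
}}

```text
time_s: 9.75
eef_pos: [0.4807, -0.1972, 0.1528]
tcp_rot: [[-0.978, -0.211, 0.002], [-0.211, 0.978, -0.001], [-0.002, -0.001, -1.0]]
force: [0.0, -0.3, -0.5]
finger_gap: 0.0642
grip_force: 0.0
```

```bash
python3 st.py
```

```text
9.75 loc [-0.0625 -0.2569] z 0.1528 psi 1.783 F [ 0.  -0.3 -0.5] q [ 0.38  0.53 -0.04  1.91  0.03  0.7   2.1 ] gap 0.0642
```

{"fn": "move_arm", "kwargs": {
  "motion": [
    {"rotation": [0, 0, 0], "linear": [0, 0, 0], "hand": 0.0},
    {"rotation": [0, 0, 0], "linear": [0, 0, 0], "hand": 0.0},
    {"rotation": [0, 0, 0], "linear": [0, 0, 0], "hand": 0.0},
    {"rotation": [0, 0, 0], "linear": [0, 0, 0], "hand": 0.0},
    {"rotation": [0, 0, 0], "linear": [0, 0, 0], "hand": 0.0},
    {"rotation": [0, 0, 0], "linear": [0, 0, 0], "hand": 0.0},
    {"rotation": [0, 0, 0], "linear": [0, 0, 0], "hand": 0.0}
  ],
  "newtons": 20
}}

```text
time_s: 10.33
eef_pos: [0.4801, -0.1969, 0.1518]
tcp_rot: [[-0.978, -0.211, -0.0], [-0.211, 0.978, 0.0], [0.0, 0.0, -1.0]]
force: [-0.2, 3.1, 0.8]
finger_gap: 0.0182
grip_force: 2.9
```

```bash
python3 st.py
```

```text
10.3333 loc [-0.0631 -0.2567] z 0.1518 psi 1.783 F [-0.2  3.1  0.8] q [ 0.38  0.53 -0.04  1.91  0.03  0.7   2.1 ] gap 0.0182
```

{"fn": "move_arm", "kwargs": {
  "motion": [
    {"rotation": [0, 0, 0], "linear": [0, 0, 0], "hand": 0},
    {"rotation": [0, 0, 0], "linear": [0, 0, 0], "hand": 0},
    {"rotation": [0, 0, 0.035], "linear": [0, 2.3, 0], "hand": 0},
    {"rotation": [0, 0, 0.105], "linear": [-0.4, 6.8, 0], "hand": 0},
    {"rotation": [0, 0, 0.175], "linear": [-1, 11.3, 0], "hand": 0},
    {"rotation": [0, 0, 0.175], "linear": [-1, 11.3, 0], "hand": 0}
  ],
  "newtons": 25
}}

```text
time_s: 10.83
eef_pos: [0.4787, -0.1852, 0.1518]
tcp_rot: [[-0.999, -0.036, -0.0], [-0.036, 0.999, -0.0], [0.0, -0.0, -1.0]]
force: [-0.3, -0.9, -1.1]
finger_gap: 0.0159
grip_force: 25.0
```

```bash
cat > an.py <<'E'
from h import *
s=arm.read_state(); d=loc(s["eef_pos"])-[0,-.24]; th=np.degrees(-np.arctan2(d[1],d[0]))%360
y=np.array(s["tcp_rot"])[:,1]; psi=np.arctan2(y[1],y[0])
print(s["time_s"],"r",round(np.hypot(*d)*1e3,1),"theta",round(th,1),"theta by psi",round(np.degrees(-(psi-YAW-np.pi/2))%180,1),"z",round(s["eef_pos"][2],4),"F",np.round(s["force"],1),"T",np.round(s["ft_torque"],2),"q7",round(s["joints"][6],2),"gap",round(s["finger_gap"],4),s["grip_force"])
E
python3 an.py
```

```text
10.8333 r 65.3 theta 175.5 theta by psi 175.1 z 0.1518 F [-0.3 -0.9 -1.1] T [ 0.02  0.05 -0.19] q7 1.94 gap 0.0159 24.99766230583191
```

{"fn": "move_arm", "kwargs": {
  "motion": [
    {"rotation": [0, 0, 0.105], "linear": [-0.4, 6.8, 0], "hand": 0},
    {"rotation": [0, 0, 0.209], "linear": [-1.4, 13.5, 0], "hand": 0},
    {"rotation": [0, 0, 0.314], "linear": [-3.2, 20.1, 0], "hand": 0},
    {"rotation": [0, 0, 0.419], "linear": [-5.6, 26.4, 0], "hand": 0},
    {"rotation": [0, 0, 0.524], "linear": [-8.7, 32.5, 0], "hand": 0},
    {"rotation": [0, 0, 0.628], "linear": [-12.4, 38.2, 0], "hand": 0},
    {"rotation": [0, 0, 0.733], "linear": [-16.7, 43.5, 0], "hand": 0},
    {"rotation": [0, 0, 0.838], "linear": [-21.5, 48.3, 0], "hand": 0},
    {"rotation": [0, 0, 0.942], "linear": [-26.8, 52.6, 0], "hand": 0},
    {"rotation": [0, 0, 1.047], "linear": [-32.5, 56.3, 0], "hand": 0}
  ]
}}

```text
time_s: 11.67
eef_pos: [0.5092, -0.1282, 0.1518]
tcp_rot: [[-0.53, 0.848, -0.001], [0.848, 0.53, -0.0], [0.0, -0.001, -1.0]]
force: [-0.3, -0.9, -0.3]
finger_gap: 0.0156
grip_force: 25.0
```

```bash
python3 an.py
```

```text
11.6667 r 65.3 theta 234.9 theta by psi 55.1 z 0.1518 F [-0.3 -0.9 -0.3] T [-0.04 -0.01  0.12] q7 1.02 gap 0.0156 25.009403228759766
```

{"fn": "move_arm", "kwargs": {
  "motion": [
    {"rotation": [0, 0, 0.105], "linear": [-0.4, 6.8, 0], "hand": 0},
    {"rotation": [0, 0, 0.209], "linear": [-1.4, 13.5, 0], "hand": 0},
    {"rotation": [0, 0, 0.314], "linear": [-3.2, 20.1, 0], "hand": 0},
    {"rotation": [0, 0, 0.419], "linear": [-5.6, 26.4, 0], "hand": 0},
    {"rotation": [0, 0, 0.524], "linear": [-8.7, 32.5, 0], "hand": 0},
    {"rotation": [0, 0, 0.628], "linear": [-12.4, 38.2, 0], "hand": 0},
    {"rotation": [0, 0, 0.733], "linear": [-16.7, 43.5, 0], "hand": 0},
    {"rotation": [0, 0, 0.838], "linear": [-21.5, 48.3, 0], "hand": 0},
    {"rotation": [0, 0, 0.942], "linear": [-26.8, 52.6, 0], "hand": 0},
    {"rotation": [0, 0, 1.047], "linear": [-32.5, 56.3, 0], "hand": 0}
  ]
}}

```text
time_s: 12.5
eef_pos: [0.5744, -0.1258, 0.1518]
tcp_rot: [[0.469, 0.883, -0.0], [0.883, -0.469, 0.0], [-0.0, -0.0, -1.0]]
force: [-1.1, -0.6, 1.0]
finger_gap: 0.0156
grip_force: 25.0
```

{"fn": "move_arm", "kwargs": {
  "motion": [
    {"rotation": [0, 0, 0.105], "linear": [-0.4, 6.8, 0], "hand": 0},
    {"rotation": [0, 0, 0.209], "linear": [-1.4, 13.5, 0], "hand": 0},
    {"rotation": [0, 0, 0.314], "linear": [-3.2, 20.1, 0], "hand": 0},
    {"rotation": [0, 0, 0.419], "linear": [-5.6, 26.4, 0], "hand": 0},
    {"rotation": [0, 0, 0.524], "linear": [-8.7, 32.5, 0], "hand": 0},
    {"rotation": [0, 0, 0.628], "linear": [-12.4, 38.2, 0], "hand": 0},
    {"rotation": [0, 0, 0.733], "linear": [-16.7, 43.5, 0], "hand": 0},
    {"rotation": [0, 0, 0.838], "linear": [-21.5, 48.3, 0], "hand": 0},
    {"rotation": [0, 0, 0.942], "linear": [-26.8, 52.6, 0], "hand": 0},
    {"rotation": [0, 0, 1.047], "linear": [-32.5, 56.3, 0], "hand": 0}
  ]
}}

```text
time_s: 13.33
eef_pos: [0.6091, -0.1809, 0.1519]
tcp_rot: [[0.999, 0.036, -0.0], [0.036, -0.999, 0.0], [-0.0, -0.0, -1.0]]
force: [-1.3, 0.2, 0.8]
finger_gap: 0.0158
grip_force: 25.0
```

```bash
python3 an.py; python3 - <<'E'
from h import *
g=arm.grab_frame("top")
for l in ("wide_jar","rail","grip"): print(l,[(np.round(loc(d["point"]),4),round(d["score"],2)) for d in arm.mark_of(l,"top")])
E
```

```text
13.3333 r 65.1 theta 354.9 theta by psi 175.0 z 0.1519 F [-1.3  0.2  0.8] T [-0.01  0.21  0.16] q7 -0.66 gap 0.0158 25.0092351436615
wide_jar [(array([-0.2077, -0.1768]), 0.84)]
rail [(array([ 0.0012, -0.0299]), 0.65)]
grip []
```

Rail at local y of about −30 mm, as expected for 355°. Next I open, flip the gripper half a turn in place around the grip, and regrasp.

{"fn": "move_arm", "kwargs": {
  "motion": [
    {"rotation": [0, 0, 0], "linear": [0, 0, 0], "hand": 1},
    {"rotation": [0, 0, 0], "linear": [0, 0, 0], "hand": 1},
    {"rotation": [0, 0, 0], "linear": [0, 0, 0], "hand": 1},
    {"rotation": [0, 0, 0], "linear": [0, 0, 0], "hand": 1},
    {"rotation": [0, 0, 0], "linear": [0, 0, 0], "hand": 1},
    {"rotation": [0, 0, -0.05], "linear": [0, 0, 0], "hand": 1},
    {"rotation": [0, 0, -0.15], "linear": [0, 0, 0], "hand": 1},
    {"rotation": [0, 0, -0.27], "linear": [0, 0, 0], "hand": 1},
    {"rotation": [0, 0, -0.38], "linear": [0, 0, 0], "hand": 1},
    {"rotation": [0, 0, -0.5], "linear": [0, 0, 0], "hand": 1}
  ]
}}

```text
time_s: 14.37
eef_pos: [0.6086, -0.1808, 0.1517]
tcp_rot: [[0.856, 0.518, -0.0], [0.518, -0.856, -0.0], [-0.0, 0.0, -1.0]]
force: [-0.7, -0.5, -0.3]
finger_gap: 0.0779
grip_force: 0.0
```

```bash
python3 an.py
```

```text
14.3667 r 64.7 theta 354.8 theta by psi 146.0 z 0.1517 F [-0.7 -0.5 -0.3] T [-0.05  0.18  0.07] q7 -0.23 gap 0.0779 0.0
```

{"fn": "move_arm", "kwargs": {
  "motion": [
    {"rotation": [0, 0, -0.12], "linear": [0, 0, 0], "hand": 1},
    {"rotation": [0, 0, -0.24], "linear": [0, 0, 0], "hand": 1},
    {"rotation": [0, 0, -0.36], "linear": [0, 0, 0], "hand": 1},
    {"rotation": [0, 0, -0.48], "linear": [0, 0, 0], "hand": 1},
    {"rotation": [0, 0, -0.6], "linear": [0, 0, 0], "hand": 1},
    {"rotation": [0, 0, -0.72], "linear": [0, 0, 0], "hand": 1},
    {"rotation": [0, 0, -0.84], "linear": [0, 0, 0], "hand": 1},
    {"rotation": [0, 0, -0.96], "linear": [0, 0, 0], "hand": 1},
    {"rotation": [0, 0, -1.08], "linear": [0, 0, 0], "hand": 1},
    {"rotation": [0, 0, -1.2], "linear": [0, 0, 0], "hand": 1}
  ]
}}

```text
time_s: 15.2
eef_pos: [0.6085, -0.181, 0.1518]
tcp_rot: [[-0.172, 0.985, -0.0], [0.985, 0.172, -0.0], [-0.0, -0.0, -1.0]]
force: [-0.1, -0.4, 1.3]
finger_gap: 0.0933
grip_force: 0.0
```

{"fn": "move_arm", "kwargs": {
  "motion": [
    {"rotation": [0, 0, -0.12], "linear": [0, 0, 0], "hand": 1},
    {"rotation": [0, 0, -0.24], "linear": [0, 0, 0], "hand": 1},
    {"rotation": [0, 0, -0.36], "linear": [0, 0, 0], "hand": 1},
    {"rotation": [0, 0, -0.48], "linear": [0, 0, 0], "hand": 1},
    {"rotation": [0, 0, -0.6], "linear": [0, 0, 0], "hand": 1},
    {"rotation": [0, 0, -0.72], "linear": [0, 0, 0], "hand": 1},
    {"rotation": [0, 0, -0.84], "linear": [0, 0, 0], "hand": 1},
    {"rotation": [0, 0, -0.96], "linear": [0, 0, 0], "hand": 1},
    {"rotation": [0, 0, -1.08], "linear": [0, 0, 0], "hand": 1},
    {"rotation": [0, 0, -1.2], "linear": [0, 0, 0], "hand": 1}
  ]
}}

```text
time_s: 16.03
eef_pos: [0.6085, -0.1812, 0.1518]
tcp_rot: [[-0.981, 0.197, -0.0], [0.197, 0.981, -0.001], [0.0, -0.001, -1.0]]
force: [0.1, -0.1, -0.2]
finger_gap: 0.093
grip_force: 0.0
```

{"fn": "move_arm", "kwargs": {
  "motion": [
    {"rotation": [0, 0, -0.12], "linear": [0, 0, 0], "hand": 1},
    {"rotation": [0, 0, -0.242], "linear": [0, 0, 0], "hand": 0.6},
    {"rotation": [0, 0, -0.242], "linear": [0, 0, 0], "hand": 0},
    {"rotation": [0, 0, -0.242], "linear": [0, 0, 0], "hand": 0},
    {"rotation": [0, 0, -0.242], "linear": [0, 0, 0], "hand": 0},
    {"rotation": [0, 0, -0.242], "linear": [0, 0, 0], "hand": 0},
    {"rotation": [0, 0, -0.242], "linear": [0, 0, 0], "hand": 0},
    {"rotation": [0, 0, -0.242], "linear": [0, 0, 0], "hand": 0},
    {"rotation": [0, 0, -0.242], "linear": [0, 0, 0], "hand": 0},
    {"rotation": [0, 0, -0.242], "linear": [0, 0, 0], "hand": 0}
  ],
  "newtons": 25
}}

```text
time_s: 16.87
eef_pos: [0.6087, -0.1807, 0.1518]
tcp_rot: [[-0.999, -0.038, -0.0], [-0.038, 0.999, -0.0], [0.0, -0.0, -1.0]]
force: [0.6, -0.3, 1.1]
finger_gap: 0.0376
grip_force: 0.0
```

```bash
python3 an.py
```

```text
16.8667 r 64.8 theta 354.8 theta by psi 175.0 z 0.1518 F [ 0.6 -0.3  1.1] T [ 0.01 -0.03  0.03] q7 1.88 gap 0.0376 0.0
```

{"fn": "move_arm", "kwargs": {
  "motion": [
    {"rotation": [0, 0, 0], "linear": [0, 0, 0], "hand": 0},
    {"rotation": [0, 0, 0], "linear": [0, 0, 0], "hand": 0},
    {"rotation": [0, 0, 0], "linear": [0, 0, 0], "hand": 0},
    {"rotation": [0, 0, 0], "linear": [0, 0, 0], "hand": 0},
    {"rotation": [0, 0, 0], "linear": [0, 0, 0], "hand": 0},
    {"rotation": [0, 0, 0.105], "linear": [0.4, -6.8, 0], "hand": 0},
    {"rotation": [0, 0, 0.209], "linear": [1.4, -13.5, 0], "hand": 0},
    {"rotation": [0, 0, 0.314], "linear": [3.2, -20.1, 0], "hand": 0},
    {"rotation": [0, 0, 0.419], "linear": [5.6, -26.4, 0], "hand": 0},
    {"rotation": [0, 0, 0.524], "linear": [8.7, -32.5, 0], "hand": 0}
  ]
}}

```text
time_s: 17.7
eef_pos: [0.6013, -0.2137, 0.1518]
tcp_rot: [[-0.883, 0.47, -0.0], [0.47, 0.883, 0.0], [0.0, 0.0, -1.0]]
force: [-0.2, 0.5, -0.6]
finger_gap: 0.0158
grip_force: 25.0
```

```bash
python3 an.py
```

```text
17.7 r 64.8 theta 25.0 theta by psi 25.2 z 0.1518 F [-0.2  0.5 -0.6] T [0.08 0.1  0.16] q7 1.51 gap 0.0158 25.01587986946106
```

{"fn": "move_arm", "kwargs": {
  "motion": [
    {"rotation": [0, 0, 0.105], "linear": [0.4, -6.8, 0], "hand": 0},
    {"rotation": [0, 0, 0.209], "linear": [1.4, -13.5, 0], "hand": 0},
    {"rotation": [0, 0, 0.314], "linear": [3.2, -20.1, 0], "hand": 0},
    {"rotation": [0, 0, 0.419], "linear": [5.6, -26.4, 0], "hand": 0},
    {"rotation": [0, 0, 0.524], "linear": [8.7, -32.5, 0], "hand": 0},
    {"rotation": [0, 0, 0.628], "linear": [12.4, -38.2, 0], "hand": 0},
    {"rotation": [0, 0, 0.733], "linear": [16.7, -43.5, 0], "hand": 0},
    {"rotation": [0, 0, 0.838], "linear": [21.5, -48.3, 0], "hand": 0},
    {"rotation": [0, 0, 0.942], "linear": [26.8, -52.6, 0], "hand": 0},
    {"rotation": [0, 0, 1.047], "linear": [32.5, -56.3, 0], "hand": 0}
  ]
}}

```text
time_s: 18.53
eef_pos: [0.5463, -0.2483, 0.1518]
tcp_rot: [[-0.034, 0.999, 0.001], [0.999, 0.034, -0.0], [-0.0, 0.001, -1.0]]
force: [0.9, -0.9, -0.7]
finger_gap: 0.0161
grip_force: 25.0
```

{"fn": "move_arm", "kwargs": {
  "motion": [
    {"rotation": [0, 0, 0.105], "linear": [0.4, -6.8, 0], "hand": 0},
    {"rotation": [0, 0, 0.209], "linear": [1.4, -13.5, 0], "hand": 0},
    {"rotation": [0, 0, 0.314], "linear": [3.2, -20.1, 0], "hand": 0},
    {"rotation": [0, 0, 0.419], "linear": [5.6, -26.4, 0], "hand": 0},
    {"rotation": [0, 0, 0.524], "linear": [8.7, -32.5, 0], "hand": 0},
    {"rotation": [0, 0, 0.628], "linear": [12.4, -38.2, 0], "hand": 0},
    {"rotation": [0, 0, 0.733], "linear": [16.7, -43.5, 0], "hand": 0},
    {"rotation": [0, 0, 0.838], "linear": [21.5, -48.3, 0], "hand": 0},
    {"rotation": [0, 0, 0.942], "linear": [26.8, -52.6, 0], "hand": 0},
    {"rotation": [0, 0, 1.047], "linear": [32.5, -56.3, 0], "hand": 0}
  ]
}}

```text
time_s: 19.37
eef_pos: [0.4889, -0.2179, 0.1518]
tcp_rot: [[0.849, 0.529, 0.001], [0.529, -0.849, -0.001], [0.0, 0.001, -1.0]]
force: [1.2, -1.4, -1.0]
finger_gap: 0.0158
grip_force: 25.0
```

```bash
python3 an.py
```

```text
19.3667 r 65.0 theta 145.1 theta by psi 145.2 z 0.1518 F [ 1.2 -1.4 -1. ] T [-0.17 -0.07  0.14] q7 -0.03 gap 0.0158 25.001909136772156
```

{"fn": "move_arm", "kwargs": {
  "motion": [
    {"rotation": [0, 0, 0.105], "linear": [0.4, -6.8, 0], "hand": 0},
    {"rotation": [0, 0, 0.209], "linear": [1.4, -13.5, 0], "hand": 0},
    {"rotation": [0, 0, 0.314], "linear": [3.2, -20.1, 0], "hand": 0},
    {"rotation": [0, 0, 0.419], "linear": [5.6, -26.4, 0], "hand": 0},
    {"rotation": [0, 0, 0.524], "linear": [8.7, -32.5, 0], "hand": 0},
    {"rotation": [0, 0, 0.628], "linear": [12.4, -38.2, 0], "hand": 0},
    {"rotation": [0, 0, 0.733], "linear": [16.7, -43.5, 0], "hand": 0},
    {"rotation": [0, 0, 0.838], "linear": [21.5, -48.3, 0], "hand": 0},
    {"rotation": [0, 0, 0.942], "linear": [26.8, -52.6, 0], "hand": 0},
    {"rotation": [0, 0, 1.047], "linear": [32.5, -56.3, 0], "hand": 0}
  ]
}}

```text
time_s: 20.2
eef_pos: [0.4865, -0.153, 0.1518]
tcp_rot: [[0.883, -0.47, 0.0], [-0.47, -0.883, -0.001], [0.001, 0.001, -1.0]]
force: [1.1, -2.4, -2.9]
finger_gap: 0.0162
grip_force: 25.0
```

```bash
python3 an.py
```

```text
20.2 r 65.0 theta 205.0 theta by psi 25.2 z 0.1518 F [ 1.1 -2.4 -2.9] T [-0.28 -0.06  0.05] q7 -0.94 gap 0.0162 25.000192523002625
```

{"fn": "move_arm", "kwargs": {
  "motion": [
    {"rotation": [0, 0, 0], "linear": [0, 0, 0], "hand": 1},
    {"rotation": [0, 0, 0], "linear": [0, 0, 0], "hand": 1},
    {"rotation": [0, 0, 0], "linear": [0, 0, 0], "hand": 1},
    {"rotation": [0, 0, 0], "linear": [0, 0, 0], "hand": 1},
    {"rotation": [0, 0, 0], "linear": [0, 0, 0], "hand": 1},
    {"rotation": [0, 0, -0.05], "linear": [0, 0, 0], "hand": 1},
    {"rotation": [0, 0, -0.15], "linear": [0, 0, 0], "hand": 1},
    {"rotation": [0, 0, -0.27], "linear": [0, 0, 0], "hand": 1},
    {"rotation": [0, 0, -0.38], "linear": [0, 0, 0], "hand": 1},
    {"rotation": [0, 0, -0.5], "linear": [0, 0, 0], "hand": 1}
  ]
}}

```text
time_s: 21.03
eef_pos: [0.4861, -0.1533, 0.152]
tcp_rot: [[1.0, 0.021, 0.0], [0.021, -1.0, 0.0], [0.0, -0.0, -1.0]]
force: [0.5, 0.0, -0.1]
finger_gap: 0.0774
grip_force: 0.0
```

```bash
python3 an.py
```

```text
21.0333 r 65.2 theta 204.7 theta by psi 176.0 z 0.152 F [ 0.5  0.  -0.1] T [-0.02  0.18  0.05] q7 -0.53 gap 0.0774 0.0
```

{"fn": "move_arm", "kwargs": {
  "motion": [
    {"rotation": [0, 0, -0.12], "linear": [0, 0, 0], "hand": 1},
    {"rotation": [0, 0, -0.24], "linear": [0, 0, 0], "hand": 1},
    {"rotation": [0, 0, -0.36], "linear": [0, 0, 0], "hand": 1},
    {"rotation": [0, 0, -0.48], "linear": [0, 0, 0], "hand": 1},
    {"rotation": [0, 0, -0.6], "linear": [0, 0, 0], "hand": 1},
    {"rotation": [0, 0, -0.72], "linear": [0, 0, 0], "hand": 1},
    {"rotation": [0, 0, -0.84], "linear": [0, 0, 0], "hand": 1},
    {"rotation": [0, 0, -0.96], "linear": [0, 0, 0], "hand": 1},
    {"rotation": [0, 0, -1.08], "linear": [0, 0, 0], "hand": 1},
    {"rotation": [0, 0, -1.2], "linear": [0, 0, 0], "hand": 1}
  ]
}}

```text
time_s: 21.87
eef_pos: [0.4861, -0.1534, 0.1521]
tcp_rot: [[0.343, 0.939, 0.001], [0.939, -0.343, -0.0], [0.0, 0.001, -1.0]]
force: [0.5, -0.3, -0.2]
finger_gap: 0.093
grip_force: 0.0
```

{"fn": "move_arm", "kwargs": {
  "motion": [
    {"rotation": [0, 0, -0.12], "linear": [0, 0, 0], "hand": 1},
    {"rotation": [0, 0, -0.24], "linear": [0, 0, 0], "hand": 1},
    {"rotation": [0, 0, -0.36], "linear": [0, 0, 0], "hand": 1},
    {"rotation": [0, 0, -0.48], "linear": [0, 0, 0], "hand": 1},
    {"rotation": [0, 0, -0.6], "linear": [0, 0, 0], "hand": 1},
    {"rotation": [0, 0, -0.72], "linear": [0, 0, 0], "hand": 1},
    {"rotation": [0, 0, -0.84], "linear": [0, 0, 0], "hand": 1},
    {"rotation": [0, 0, -0.96], "linear": [0, 0, 0], "hand": 1},
    {"rotation": [0, 0, -1.08], "linear": [0, 0, 0], "hand": 1},
    {"rotation": [0, 0, -1.2], "linear": [0, 0, 0], "hand": 1}
  ]
}}

```text
time_s: 22.7
eef_pos: [0.486, -0.1536, 0.1521]
tcp_rot: [[-0.751, 0.66, 0.0], [0.66, 0.751, -0.0], [-0.001, 0.0, -1.0]]
force: [-1.2, -0.8, -1.2]
finger_gap: 0.0929
grip_force: 0.0
```

{"fn": "move_arm", "kwargs": {
  "motion": [
    {"rotation": [0, 0, -0.12], "linear": [0, 0, 0], "hand": 1},
    {"rotation": [0, 0, -0.242], "linear": [0, 0, 0], "hand": 0.6},
    {"rotation": [0, 0, -0.242], "linear": [0, 0, 0], "hand": 0},
    {"rotation": [0, 0, -0.242], "linear": [0, 0, 0], "hand": 0},
    {"rotation": [0, 0, -0.242], "linear": [0, 0, 0], "hand": 0},
    {"rotation": [0, 0, -0.242], "linear": [0, 0, 0], "hand": 0},
    {"rotation": [0, 0, -0.242], "linear": [0, 0, 0], "hand": 0},
    {"rotation": [0, 0, -0.242], "linear": [0, 0, 0], "hand": 0},
    {"rotation": [0, 0, -0.242], "linear": [0, 0, 0], "hand": 0},
    {"rotation": [0, 0, -0.242], "linear": [0, 0, 0], "hand": 0}
  ],
  "newtons": 25
}}

```text
time_s: 23.53
eef_pos: [0.4863, -0.1529, 0.1518]
tcp_rot: [[-0.885, 0.466, -0.0], [0.466, 0.885, -0.0], [0.0, -0.0, -1.0]]
force: [0.3, 0.7, -0.1]
finger_gap: 0.0376
grip_force: 0.0
```

```bash
python3 an.py
```

```text
23.5333 r 65.3 theta 205.0 theta by psi 24.9 z 0.1518 F [ 0.3  0.7 -0.1] T [ 0.01 -0.01  0.01] q7 1.49 gap 0.0376 0.0
```

{"fn": "move_arm", "kwargs": {
  "motion": [
    {"rotation": [0, 0, 0], "linear": [0, 0, 0], "hand": 0},
    {"rotation": [0, 0, 0], "linear": [0, 0, 0], "hand": 0},
    {"rotation": [0, 0, 0], "linear": [0, 0, 0], "hand": 0},
    {"rotation": [0, 0, 0], "linear": [0, 0, 0], "hand": 0},
    {"rotation": [0, 0, 0], "linear": [0, 0, 0], "hand": 0},
    {"rotation": [0, 0, 0.105], "linear": [-0.4, 6.8, 0], "hand": 0},
    {"rotation": [0, 0, 0.209], "linear": [-1.4, 13.5, 0], "hand": 0},
    {"rotation": [0, 0, 0.314], "linear": [-3.2, 20.1, 0], "hand": 0},
    {"rotation": [0, 0, 0.419], "linear": [-5.6, 26.4, 0], "hand": 0},
    {"rotation": [0, 0, 0.524], "linear": [-8.7, 32.5, 0], "hand": 0}
  ]
}}

```text
time_s: 24.37
eef_pos: [0.5091, -0.1281, 0.1518]
tcp_rot: [[-0.53, 0.848, -0.0], [0.848, 0.53, -0.0], [-0.0, -0.0, -1.0]]
force: [-0.3, -0.8, -0.8]
finger_gap: 0.0159
grip_force: 25.0
```

{"fn": "move_arm", "kwargs": {
  "motion": [
    {"rotation": [0, 0, 0.105], "linear": [-0.4, 6.8, 0], "hand": 0},
    {"rotation": [0, 0, 0.209], "linear": [-1.4, 13.5, 0], "hand": 0},
    {"rotation": [0, 0, 0.314], "linear": [-3.2, 20.1, 0], "hand": 0},
    {"rotation": [0, 0, 0.419], "linear": [-5.6, 26.4, 0], "hand": 0},
    {"rotation": [0, 0, 0.524], "linear": [-8.7, 32.5, 0], "hand": 0},
    {"rotation": [0, 0, 0.628], "linear": [-12.4, 38.2, 0], "hand": 0},
    {"rotation": [0, 0, 0.733], "linear": [-16.7, 43.5, 0], "hand": 0},
    {"rotation": [0, 0, 0.838], "linear": [-21.5, 48.3, 0], "hand": 0},
    {"rotation": [0, 0, 0.942], "linear": [-26.8, 52.6, 0], "hand": 0},
    {"rotation": [0, 0, 1.047], "linear": [-32.5, 56.3, 0], "hand": 0}
  ]
}}

```text
time_s: 25.2
eef_pos: [0.5743, -0.1256, 0.1518]
tcp_rot: [[0.469, 0.883, -0.0], [0.883, -0.469, -0.0], [-0.0, -0.0, -1.0]]
force: [-0.8, 0.4, 0.7]
finger_gap: 0.0159
grip_force: 25.0
```

```bash
python3 an.py; python3 - <<'E'
from h import *
for n in ("top","scene"):
  g=arm.grab_frame(n)
  for l in ("wide_jar","rail","fixed_face"): print(l,[(np.round(loc(d["point"]),4),round(d["score"],2)) for d in arm.mark_of(l,n)])
E
```

```text
25.2 r 65.3 theta 294.8 theta by psi 115.1 z 0.1518 F [-0.8  0.4  0.7] T [-0.12  0.09  0.17] q7 0.17 gap 0.0159 25.01033753156662
wide_jar [(array([-0.2095, -0.1766]), 0.79), (array([-0.0416,  0.0744]), 0.75)]
rail [(array([0.0008, 0.0096]), 0.71)]
fixed_face [(array([-0.0029,  0.1165]), 0.81)]
wide_jar [(array([-0.2142, -0.1699]), 0.71), (array([-0.2156, -0.0267]), 0.62)]
rail [(array([0.0002, 0.0077]), 0.66)]
fixed_face [(array([-0.0011,  0.1189]), 0.69), (array([ 0.0013, -0.2376]), 0.6)]
```

Rail at 9.6 mm (expected 9.9). 94° remain, so I do 60°, then check.

{"fn": "move_arm", "kwargs": {
  "motion": [
    {"rotation": [0, 0, 0.105], "linear": [-0.4, 6.8, 0], "hand": 0},
    {"rotation": [0, 0, 0.209], "linear": [-1.4, 13.5, 0], "hand": 0},
    {"rotation": [0, 0, 0.314], "linear": [-3.2, 20.1, 0], "hand": 0},
    {"rotation": [0, 0, 0.419], "linear": [-5.6, 26.4, 0], "hand": 0},
    {"rotation": [0, 0, 0.524], "linear": [-8.7, 32.5, 0], "hand": 0},
    {"rotation": [0, 0, 0.628], "linear": [-12.4, 38.2, 0], "hand": 0},
    {"rotation": [0, 0, 0.733], "linear": [-16.7, 43.5, 0], "hand": 0},
    {"rotation": [0, 0, 0.838], "linear": [-21.5, 48.3, 0], "hand": 0},
    {"rotation": [0, 0, 0.942], "linear": [-26.8, 52.6, 0], "hand": 0},
    {"rotation": [0, 0, 1.047], "linear": [-32.5, 56.3, 0], "hand": 0}
  ]
}}

```text
time_s: 26.43
eef_pos: [0.6091, -0.1808, 0.1519]
tcp_rot: [[0.999, 0.037, 0.0], [0.037, -0.999, -0.0], [0.0, 0.0, -1.0]]
force: [1.1, 0.2, -0.4]
finger_gap: 0.0157
grip_force: 25.0
```

```bash
python3 an.py; python3 - <<'E'
from h import *
f=arm.grab_frame("scene"); cv2.imwrite("pics/near.png",cv2.resize(f["frame"][150:310,150:350],None,fx=4,fy=3.75,interpolation=cv2.INTER_CUBIC))
for l in ("wide_jar","rail"): print(l,[(np.round(loc(d["point"]),4),round(d["score"],2)) for d in arm.mark_of(l,"scene")])
E
```

```text
26.4333 r 65.2 theta 354.8 theta by psi 175.0 z 0.1519 F [ 1.1  0.2 -0.4] T [-0.01 -0.06  0.22] q7 -0.65 gap 0.0157 25.017385482788086
wide_jar [(array([-0.2129, -0.0232]), 0.69), (array([-0.0019,  0.12  ]), 0.65), (array([-0.0379,  0.0724]), 0.62)]
rail [(array([-0.0023,  0.016 ]), 0.63), (array([0.0016, 0.0006]), 0.41)]
```

View pics/near.png

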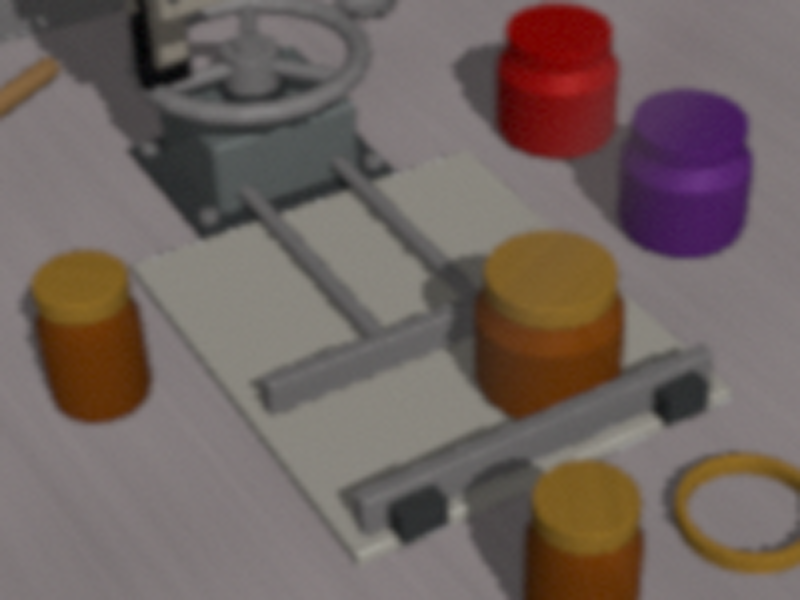

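The jar stands upright at (548,330), base against the fixed rail, and the moving rail is clear of it. Both slim jars are unmoved. The last 34° gives a 96 mm gap.

{"fn": "move_arm", "kwargs": {
  "motion": [
    {"rotation": [0, 0, 0.105], "linear": [-0.4, 6.8, 0], "hand": 0},
    {"rotation": [0, 0, 0.209], "linear": [-1.4, 13.5, 0], "hand": 0},
    {"rotation": [0, 0, 0.314], "linear": [-3.2, 20.1, 0], "hand": 0},
    {"rotation": [0, 0, 0.419], "linear": [-5.6, 26.4, 0], "hand": 0},
    {"rotation": [0, 0, 0.506], "linear": [-8.2, 31.5, 0], "hand": 0},
    {"rotation": [0, 0, 0.559], "linear": [-9.9, 34.4, 0], "hand": 0},
    {"rotation": [0, 0, 0.593], "linear": [-11.1, 36.3, 0], "hand": 0},
    {"rotation": [0, 0, 0.593], "linear": [-11.1, 36.3, 0], "hand": 0},
    {"rotation": [0, 0, 0.593], "linear": [-11.1, 36.3, 0], "hand": 0}
  ]
}}

```text
time_s: 27.33
eef_pos: [0.5993, -0.2179, 0.1519]
tcp_rot: [[0.851, -0.524, 0.001], [-0.524, -0.851, -0.001], [0.002, 0.001, -1.0]]
force: [3.0, -2.4, -1.1]
finger_gap: 0.016
grip_force: 25.0
```

```bash
python3 an.py; python3 - <<'E'
from h import *
for n in ("scene","top"):
  f=arm.grab_frame(n)
  for l in ("wide_jar","rail"): print(l,[(np.round(loc(d["point"]),4),round(d["score"],2)) for d in arm.mark_of(l,n)])
E
```

```text
27.3333 r 65.2 theta 29.1 theta by psi 28.8 z 0.1519 F [ 3.  -2.4 -1.1] T [-0.34 -0.43 -0.15] q7 -1.09 gap 0.016 25.006449222564697
wide_jar [(array([-0.21  , -0.1678]), 0.93), (array([-0.2148, -0.0238]), 0.84)]
rail [(array([ 0.0033, -0.2375]), 0.2)]
wide_jar [(array([-0.2091, -0.1766]), 0.9)]
rail []
```

{"fn": "move_arm", "kwargs": {
  "motion": [
    {"rotation": [0, 0, 0], "linear": [0, 0, 0], "hand": 1},
    {"rotation": [0, 0, 0], "linear": [0, 0, 0], "hand": 1},
    {"rotation": [0, 0, 0], "linear": [0, 0, 0], "hand": 1},
    {"rotation": [0, 0, 0], "linear": [0, 0, 0], "hand": 1},
    {"rotation": [0, 0, 0], "linear": [0, 0, 0], "hand": 1},
    {"rotation": [0, 0, 0], "linear": [0, 0, -10], "hand": 1},
    {"rotation": [0, 0, 0], "linear": [0, 0, -30], "hand": 1},
    {"rotation": [0, 0, 0], "linear": [0, 0, -60], "hand": 1},
    {"rotation": [0, 0, 0], "linear": [0, 0, -90], "hand": 1},
    {"rotation": [0, 0, 0], "linear": [0, 0, -115], "hand": 1}
  ]
}}

```text
time_s: 28.47
eef_pos: [0.5989, -0.218, 0.2697]
tcp_rot: [[0.85, -0.527, 0.001], [-0.527, -0.85, -0.001], [0.002, 0.001, -1.0]]
force: [-0.3, -0.3, -0.0]
finger_gap: 0.0781
grip_force: 0.0
```

```bash
python3 - <<'E'
from h import *
s=arm.read_state();print(np.round(s["tcp_rot"],2).tolist(),s["eef_pos"],np.round(s["tcp_rot"].T@np.array([-.05,-.2,0]) if hasattr(s["tcp_rot"],"T") else np.array(s["tcp_rot"]).T@np.array([-.05,-.2,0]),3))
E
```

```text
[[0.85, -0.53, 0.0], [-0.53, -0.85, -0.0], [0.0, 0.0, -1.0]] [ 0.59888988 -0.21796105  0.26973369] [0.063 0.196 0.   ]
```

Now I move 200 mm clear to check the grip and rail.

{"fn": "move_arm", "kwargs": {
  "motion": [
    {"rotation": [0, 0, 0], "linear": [8, 25, 0], "hand": 1},
    {"rotation": [0, 0, 0], "linear": [16, 50, 0], "hand": 1},
    {"rotation": [0, 0, 0], "linear": [24, 75, 0], "hand": 1},
    {"rotation": [0, 0, 0], "linear": [32, 100, 0], "hand": 1},
    {"rotation": [0, 0, 0], "linear": [40, 125, 0], "hand": 1},
    {"rotation": [0, 0, 0], "linear": [48, 150, 0], "hand": 1},
    {"rotation": [0, 0, 0], "linear": [56, 175, 0], "hand": 1},
    {"rotation": [0, 0, 0], "linear": [63, 196, 0], "hand": 1},
    {"rotation": [0, 0, 0], "linear": [63, 196, 0], "hand": 1}
  ]
}}

```text
time_s: 29.22
eef_pos: [0.545, -0.4229, 0.2679]
tcp_rot: [[0.846, -0.534, -0.003], [-0.534, -0.846, -0.005], [0.0, 0.005, -1.0]]
force: [-1.7, 0.5, 0.2]
finger_gap: 0.0931
grip_force: 0.0
```

```bash
python3 - <<'E'
from h import *
for n in ("scene","top"):
  f=arm.grab_frame(n)
  if n=="top": cv2.imwrite("pics/fin.png",cv2.resize(f["frame"][130:290,190:450],None,fx=3,fy=3,interpolation=cv2.INTER_CUBIC))
  for l in ("wide_jar","rail","grip","slim_jar_1"): print(l,[(np.round(loc(d["point"]),4),round(d["score"],2)) for d in arm.mark_of(l,n)])
a=-np.radians(389); print("expect grip",.065*np.cos(a),-.24+.065*np.sin(a)); print(loc([.6125,.288]),loc([.7435,-.021]),arm.read_state()["time_s"])
E
```

```text
wide_jar [(array([-0.2107, -0.167 ]), 0.96), (array([-0.0384,  0.0687]), 0.83), (array([-0.215 , -0.0241]), 0.63)]
rail [(array([-0.0003,  0.0231]), 0.97)]
grip [(array([ 0.0595, -0.2725]), 0.92)]
slim_jar_1 [(array([ 0.1939, -0.0669]), 0.69), (array([0.044 , 0.2341]), 0.68), (array([-0.0367,  0.0699]), 0.56)]
wide_jar [(array([-0.2184, -0.0256]), 0.8), (array([-0.2097, -0.1755]), 0.76), (array([-0.0412,  0.0724]), 0.66)]
rail [(array([-0.0022,  0.0246]), 0.78)]
grip [(array([ 0.0531, -0.2729]), 0.97), (array([0.0002, 0.0257]), 0.44)]
slim_jar_1 [(array([ 0.1889, -0.0683]), 0.74), (array([0.0436, 0.2321]), 0.67)]
expect grip 0.05685028096406072 -0.2715126253160119
[0.04484922 0.23423426] [ 0.19112906 -0.0678323 ] 29.7167
```

View pics/fin.png

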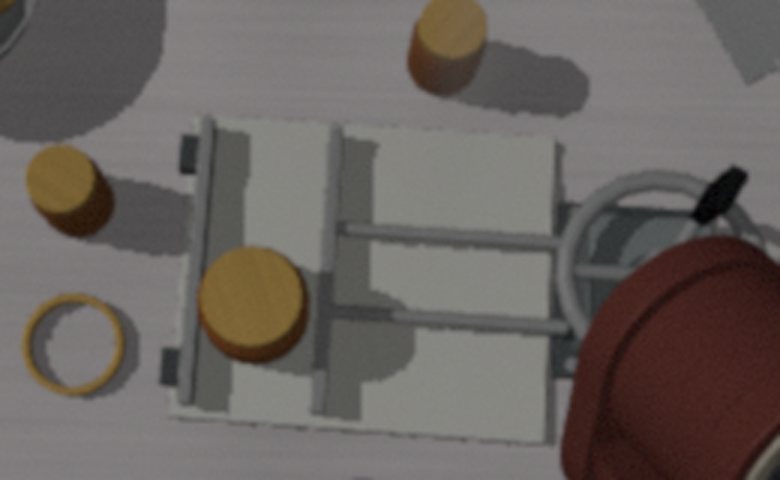

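```bash
python3 - <<'E'
from h import *
f=arm.grab_frame("scene"); now=cv2.resize(f["frame"][180:290,210:350],None,fx=5,fy=5,interpolation=cv2.INTER_CUBIC)
old=cv2.imread("pics/push2.png")
T=old[220:400,300:480]; r=cv2.matchTemplate(now[180:440,260:520],T,cv2.TM_CCOEFF_NORMED); _,v,_,l=cv2.minMaxLoc(r)
print("jar shift px/5",l[0]-40,l[1]-40,v)
q=proj(f,[w(-.04,.074,.1),w(-.04,.071,.1)])*5; print("3mm in -y =",q[1]-q[0])
T=old[420:540,140:300]; r=cv2.matchTemplate(now[400:550,120:320],T,cv2.TM_CCOEFF_NORMED); _,v,_,l=cv2.minMaxLoc(r); print("rail ref",l[0]-20,l[1]-20,v)
E
```

```text
jar shift px/5 0 0 0.9970691800117493
3mm in -y = [-3.57770272 -3.59735267]
rail ref 0 0 0.9992274641990662
```

The jar has not moved since it was pressed against the rail. I'm handing in.

```bash
python3 -c "
from cell import arm
print(arm.close_job())"
```

```text
the job is handed in; nothing more can be done
None
```

The job is handed in at about 30 s of the 72 s allowed: the wide jar stands upright against the fixed rail, the handwheel is at about 749° for a 96 mm rail gap (about 6 mm of play), and the camera checks show the moving rail never reached the jar and the slim jars stayed put.

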